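# Clamp a glued model-car wheel in the press with its folding crank

### The arm

A 6-joint arm with a two-finger parallel gripper is mounted at the origin on the work surface. World frame = base frame: x ahead of the robot, y to its left, z up, the work surface at z = 0. Lengths are in m, angles in rad, forces in N, time in s.
With the tool pointing down it reaches from about 0.375 to 0.9 m from the base axis. Payload 3.1 kg.
Tool frame: the origin (TCP) lies midway between the tips of the shut fingers; the grasp point (between the pads) lies 19 mm behind it; x points along the fingers, z is the direction in which the jaws open and shut, and the axes are right-handed (so a half turn about x gives the same grasp; the last joint's range is limited). The gripper opens to 85 mm and grips with 20 to 120 N. Pads are 22 mm wide; open, the fingers measure 114 mm over their backs; the gripper's body (76 mm by 85 mm) begins 54 mm behind the grasp point. The pads swing forward as they close: fully open they stand 13 mm farther back than shut.
Start: joints at [-1.444, 0.527, 1.433, -0, 1.181, -0.178], TCP at [0.188, -0.596, 0.231] pointing down, gripper open.
Joint ranges: [-3.08, 3.08], [-0.75, 2.2], [0.22, 2.44], [-1.43, 4.57], [0, 2.65], [-2.85, 2.85]. Speed limits (rad/s): [2.79, 2.79, 3.14, 3.14, 3.14, 3.14].

### API

Orientations are given as a unit quaternion [x, y, z, w].
In Python, from station import status, snapshot, camera_params, ticket gives the robot as it stands.
- The arm moves only by the tool arm_command, never from a script. Its argument "series" is a list that holds one entry, the list of rows, each a list of 4 numbers: the shift along the tool's x, y, z in mm, then the turn about the tool's x in rad. A call has 1 to 10 rows; each row shifts and turns the commanded pose from where the row before left it, along the tool's axes as they then stand; what a row does not reach is not made up. A row lasts 1/10 s, in which the tool goes at most 50 mm and 8.59 degrees, less where a joint would pass 70% of its speed; a pose out of reach is approached as far as the arm can. A call is refused whole if a number of a shift passes 50 or a number of a turn 0.15, either way. A call with a gripper value outside its range is refused whole. "jaw" is the opening in per cent of the stroke, from 0 (shut) to 100 (fully open), set as the call begins (left out, the last holds). The fingers move at their own pace and stop on an object; "force" is the grip in N (left out, the last holds). Time passes only in rows, so rows that do not move let the fingers close. It gives the time, the measured TCP pose, the force and the opening at its end, in the units of the state.
- status.sense(): the state, without advancing time (a new reading comes with each control period).
- snapshot(name): name is "scene" or "top"; returns the picture (400x640x3 uint8, red, green, blue); there is no depth.
- camera_params(name): a dict with "fovy" (degrees; the focal length in pixels is half the picture's height over the tangent of half this angle, whatever the lens; pixels are square), "cx", "cy" (the principal point, pixels), "extrinsics" (4x4, takes a point from camera to world coordinates). Camera axes: x right, y down, z forward; pixel columns grow to the right and rows downward; lengths in m; the calibration is good to about 2 mm. A picture is of the moment at which its call begins. camera_params takes no time and is no camera call.
- ticket.sign_off(): hands the job in, once; it reports no verdict.
The state is a dict: "t": time; "q": joint angles; "qd": joint speeds; "tau": joint torques, N m; "tcp_pos": TCP position; "tool_rot": TCP orientation; "force": force on the tool from outside, world axes, zero at the start; "ft_torque": the same for the moment, N m; "finger_gap": opening from 0.0 (shut) to 1.0 (fully open).
Only numpy, scipy, OpenCV 4.12 (cv2) and the standard library are available. Lean on these libraries where they do the work, as an engineer would, in place of code of your own. Each camera call takes 0.05 s, during which the arm holds its last target. There are 200 camera calls.

### The job

A freshly glued model-car wheel lies in the small hand press. Swing the folding handle of the crank on top fully out until it stands upright, then wind the crank clockwise (seen from above) until the pressing foot bears firmly on the wheel - about 30 N (3 kg) of squeeze, never so much that the wheel is crushed - and let go, leaving it clamped, the handle upright. Don't wind with the handle still folded, and leave the other things on the bench alone.

Things in the scene. Friction and masses are not known exactly. Their poses are not given: they have to be found in the camera images.
- press: Hand press bolted to the bench: grey base 170 x 210 x 18 mm, steel bed 100 mm square on it (face 26 mm above the bench), two 20 mm columns 156 mm apart along the press's y, grey crosshead 46 x 200 mm, 125 to 150 mm above the bench, with a boss of 17 mm radius on the axis up to 163 mm. Origin: centre of the base's underside, on the press's axis; z up.
- ram: Steel ram, 24 mm tube coming down from the crosshead on the press's axis; it does not turn. Origin: centre of its lower end, 110 mm above the bench when fully up. The pressing foot under it is a plate with a rubber face, 70 x 70 mm, whose stem is set differently each time: its underside is anywhere from 14 to 26 mm below this origin, so contact must be felt.
- wheel: Black tyre with white rim, 84 mm across, 36 mm wide, about 0.14 kg, lying flat and loose on the bed under the foot (upper face 62 mm above the bench). Origin: centre of its underside. The squeeze grows by about 12 N for each mm that the ram goes on after contact (the rubber face gives); it is crushed at 80 N.
- crank_hub (a point): Point on the crank's vertical axis (= the press's axis) at the height of the handle's hinge pin, 192 mm above the bench. The crank is a flat aluminium arm, 16 mm wide, 172 to 180 mm above the bench, pointing from the axis to the pin.
- crank (a joint): Crank angle, 0 with the ram fully up, growing clockwise from above; the ram sinks 40 mm a turn (6.37 mm per rad). The foot meets the wheel 2.1 to 5.4 rad on. It stays where left: friction 0.35 N m, i.e. 6.4 N sideways at the handle to keep it moving (less is felt once stopped). Each further 1 N gives about 8.6 N of squeeze, so 30 N is 3.5 N above free turning. Friction holds the squeeze.
- handle_hinge (a point): Centre of the handle's hinge pin, at the end of the crank arm, 55 mm from the axis. The pin is level and square to the arm. Small clevis cheeks, 22 mm over all, stand beside it.
- handle_end (a point): Free end of the folding handle, on its centre line, 54 mm from the hinge pin. The handle is a round black sleeve, 18 mm thick, from 10 to 52 mm from the pin, spinning freely on a steel core. Folded, it lies level over the arm, pointing from the pin to the axis; unfolded, it stands straight up from the pin (end 246 mm above the bench).
- fold_handle (a joint): Angle of the folding handle: 0 lying folded along the arm, 1.571 rad (the end stop) upright. Stiff hinge (0.06 N m of friction): it stays where it is left.
- spare_wheel: Bystander: another such wheel, lying flat on the bench.
- driver: Bystander: screwdriver 170 mm long lying on the bench.
- glue: Bystander: small glue bottle 75 mm high, standing.
- tape: Bystander: roll of grey tape, 84 mm across, 22 mm high, lying.
- cup: Bystander: paper cup 85 mm high, standing.
- pinion_tin: Bystander: flat round tin 60 mm across, 22 mm high.
There are look-alikes about, which are no part of the job. What is shaped like the wheel but red or yellow is not meant.

How it is judged:
On the way, in this order (a step that is already met when the one before it is completed fails the run):
1. the handle is unfolded upright (value of joint fold_handle above 1.4 rad), for 0.2 s.
2. the foot bears on the wheel with at least 15 N (contact force between ram and wheel above 15 N), for 0.2 s.
At the end, for the whole second after the job is handed in: The foot squeezes the wheel with 15 to 50 N and keeps doing so after the handle is let go; the handle stands upright (at least 1.3 rad unfolded); the wheel lies flat on the bed within 15 mm of the press's axis (contact force between ram and wheel between 15 and 50 N and value of joint fold_handle above 1.3 rad and horizontal distance between wheel and press below 0.015 m and angle between wheel's own z axis and vertical below 0.1 rad); the robot touches nothing.
It fails at once if the wheel is crushed (squeezed with more than 80 N) (contact force between ram and wheel above 80 N).
It fails at once if the press is wound by more than 5 mm of ram travel with the handle still folded (less than 1.1 rad out) (distance of ram from where it was at the start of the episode above 0.005 m and value of joint fold_handle below 1.1 rad).
It fails at once if a bystander is disturbed (moved more than 30 mm) (distance of any of spare_wheel, driver, glue, tape, cup, pinion_tin from where it was at the start of the episode above 0.03 m).
It also fails if it takes over 72 s, if anything falls off the work surface, if the arm or the gripper's body presses on something with over 40 N, if the wrist force passes 120 N, or if a joint passes its speed limit or range.

## Working session

There is one attempt and no reset: what is moved stays moved. The work goes in short steps, Python scripts to look and compute and a tool call to move; the robot and the scene stay as the last step left them, time stands still between calls to the robot, and variables do not carry over. Pictures are saved under pics/ and viewed, about 8 in all and at most 12, crops included, and the job is handed in when it is done.

Besides the shell and the picture viewer there is one more tool, called after "Emit:" by a JSON object that holds its "api" and its "payload", one argument or row to a line. arm_command: Moves the arm, as the interface text tells. Its arguments: {"type":"object","properties":{"series":{"type":"array"},"jaw":{"type":"number"},"force":{"type":"number"}},"required":["series"]}

```bash
mkdir -p pics; ls; python3 - <<'E'
from station import status, snapshot, camera_params
import cv2, numpy as np
for n in ("scene","top"):
    cv2.imwrite(f"pics/{n}0.png", cv2.cvtColor(snapshot(n),cv2.COLOR_RGB2BGR))
    p=camera_params(n); print(n,p["fovy"],p["cx"],p["cy"]); print(np.round(p["extrinsics"],4))
a=cv2.imread("pics/scene0.png");b=cv2.imread("pics/top0.png")
print(status.sense())
E
```

```text
pics
scene 44.62657199079574 319.23530508316867 199.7684037162594
[[ 0.3681  0.5122 -0.776   1.5863]
 [ 0.9298 -0.1964  0.3114 -0.4026]
 [ 0.0071 -0.8361 -0.5485  0.8559]
 [ 0.      0.      0.      1.    ]]
top 45.458507930752 316.1094042660365 191.79381877210818
[[-0.0159 -0.9972  0.0728  0.3988]
 [-0.9998  0.015  -0.0122  0.0079]
 [ 0.0111 -0.073  -0.9973  1.7261]
 [ 0.      0.      0.      1.    ]]
{'t': 0.1, 'q': array([-1.44351339e+00,  5.28386510e-01,  1.43377956e+00,  7.04761410e-06,
        1.18143447e+00, -1.78493378e-01]), 'qd': array([-0.00076876, -0.00352202, -0.00473926,  0.00095435,  0.00151299,
       -0.00084888]), 'tau': array([-3.37484234e-04, -4.43305385e+01, -1.78585982e+01, -3.05719223e-04,
        3.88449786e-03,  8.83856785e-06]), 'tcp_pos': array([ 0.18809531, -0.59533673,  0.2304216 ]), 'tool_rot': array([ 0.41853786,  0.57080073, -0.41750537,  0.56982616]), 'force': array([ 0.11901648,  0.06529868, -0.29326312]), 'ft_torque': array([-0.08006226, -0.0487658 , -0.00087001]), 'finger_gap': 0.9989510659320096}
```

View pics/scene0.png

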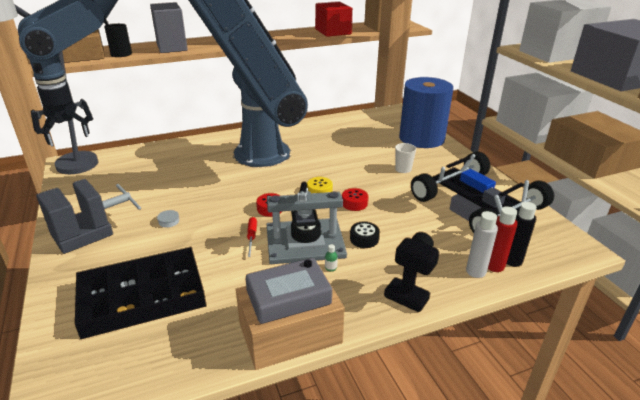

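View pics/top0.png

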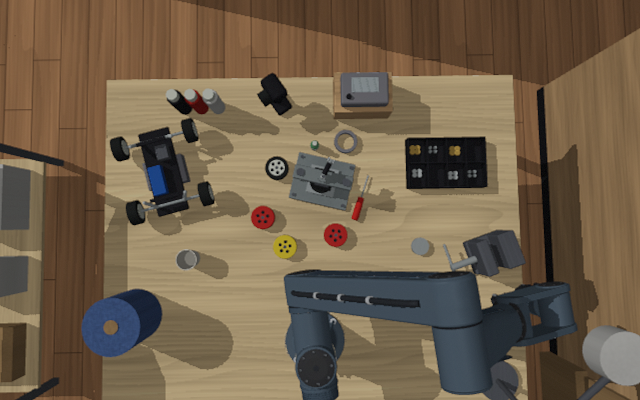

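The scene view shows the press at about (305,225), with the robot behind it. In the top view the press is at about (322,180), with the spare wheel at (277,167), red/yellow wheels at (263,217), (335,235) and (285,247), the driver at (361,200), glue at (314,145) and tape at (345,141). I'll enlarge the crank next.

```bash
python3 - <<'E'
import cv2, numpy as np
a=cv2.imread("pics/scene0.png")[165:275,235:385];b=cv2.imread("pics/top0.png")[135:225,270:390]
A=cv2.resize(a,(800,587),interpolation=cv2.INTER_CUBIC);B=cv2.resize(b,(800,600),interpolation=cv2.INTER_CUBIC)
cv2.imwrite("pics/c1.png",A);cv2.imwrite("pics/c2.png",B)
E
```

```text
(no output)
```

View pics/c1.png

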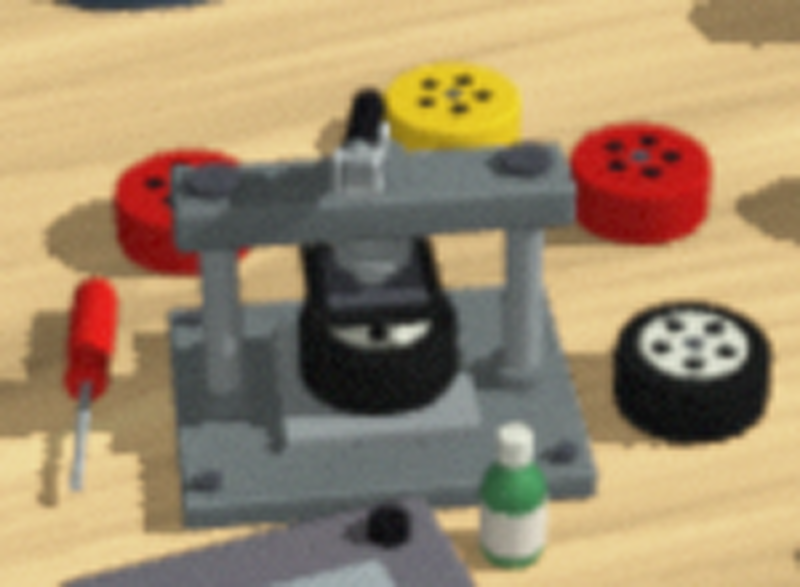

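View pics/c2.png

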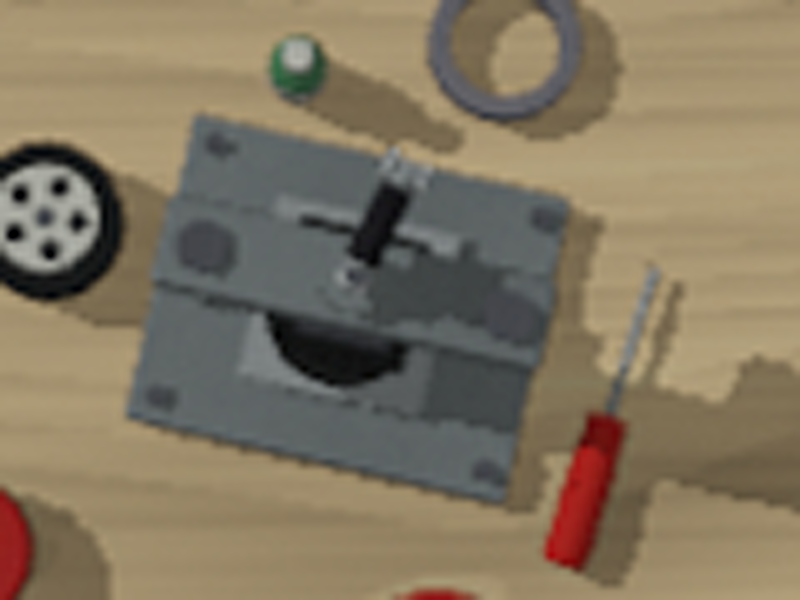

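The crops show the crank arm pointing away from the robot. In the top crop, the hinge clevis is at (405,172), the black handle runs to about (365,262), the hub is at (353,280) and the column caps are at (205,248) and (515,310). In the scene crop, the clevis is at (360,165) and the handle end at (370,95). The black-and-white wheel in the press is the one under the foot.

```bash
cat > h.py <<'E'
import numpy as np, cv2
from station import status, snapshot, camera_params
from scipy.spatial.transform import Rotation as R
def ray(n,uv):
    p=camera_params(n);f=200/np.tan(np.radians(p["fovy"]/2));E=np.array(p["extrinsics"])
    d=E[:3,:3]@[(uv[0]-p["cx"])/f,(uv[1]-p["cy"])/f,1]; return E[:3,3],d
def at(n,uv,z):
    o,d=ray(n,uv); return o+d*(z-o[2])/d[2]
def pix(n,P):
    p=camera_params(n);f=200/np.tan(np.radians(p["fovy"]/2));E=np.array(p["extrinsics"])
    c=E[:3,:3].T@(np.array(P)-E[:3,3]); return np.array([p["cx"]+f*c[0]/c[2],p["cy"]+f*c[1]/c[2]])
def go(P,rz_rows=None):
    "offset to world point P in tool axes, mm"
    s=status.sense(); r=R.from_quat(s["tool_rot"]); return np.round(r.inv().apply(np.array(P)-s["tcp_pos"])*1000,1)
E
python3 - <<'E'
from h import *
T=lambda x,y:(270+x*.15-.4,135+y*.15-.4)
S=lambda x,y:(235+x*.1875-.4,165+y*.1875-.4)
np.set_printoptions(precision=4,suppress=True)
cs=[at("top",T(*c),.018) for c in [(195,115),(570,203),(505,500),(130,418)]]
c=np.mean(cs,0);print("base",np.array(cs),c,[np.linalg.norm(cs[i]-cs[i-1]) for i in range(4)])
a,b=at("top",T(205,248),.15),at("top",T(515,310),.15);print("caps",a,b,np.linalg.norm(a-b),(a+b)/2)
a,b=at("scene",S(212,180),.15),at("scene",S(525,158),.15);print("caps scene",a,b,np.linalg.norm(a-b),(a+b)/2)
h=at("top",T(405,172),.197);print("hinge",h,"scene",at("scene",S(360,158),.197),"hub",at("top",T(353,280),.18),"end",at("top",T(365,262),.192),at("scene",S(370,97),.201))
s=status.sense();print(R.from_quat(s["tool_rot"]).as_matrix())
E
```

```text
base [[ 0.6689  0.047   0.018 ]
 [ 0.618  -0.1551  0.018 ]
 [ 0.458  -0.1167  0.018 ]
 [ 0.5052  0.084   0.018 ]] [ 0.5625 -0.0352  0.018 ] [np.float64(0.16789114515999162), np.float64(0.2083913861885958), np.float64(0.16459450148406501), np.float64(0.20619593893479166)]
caps [0.5812 0.0399 0.15  ] [ 0.5479 -0.114   0.15  ] 0.15736829167915956 [ 0.5645 -0.037   0.15  ]
caps scene [ 0.5387 -0.1104  0.15  ] [0.5757 0.0427 0.15  ] 0.15756285261805578 [ 0.5572 -0.0339  0.15  ]
hinge [ 0.6113 -0.0584  0.197 ] scene [ 0.6152 -0.0594  0.197 ] hub [ 0.5609 -0.0328  0.18  ] end [ 0.5684 -0.0384  0.192 ] [ 0.5713 -0.0383  0.201 ]
[[-0.0002  0.9536  0.301 ]
 [ 0.002   0.301  -0.9536]
 [-1.      0.0004 -0.002 ]]
```

Emit:
{"api": "arm_command", "payload": {
  "series": [
    [[-30, 0, 0, 0], [-40, 0, 0, 0], [0, 33, -26, 0], [0, 33, -26, 0], [0, 33, -26, 0], [0, 33, -26, 0], [0, 33, -26, 0], [0, 33, -26, 0], [0, 33, -26, 0], [0, 33, -26, 0]]
  ],
  "jaw": 70,
  "force": 25
}}

```text
t: 1.1
tcp_pos: [0.3778, -0.3164, 0.301]
tool_rot: [0.418, 0.57, -0.418, 0.57]
force: [1.0, -0.9, 0.7]
finger_gap: 0.704
```

Emit:
{"api": "arm_command", "payload": {
  "series": [
    [[0, 33, -26, 0], [0, 33, -26, 0], [0, 33, -26, 0], [0, 33, -26, 0], [0, 33, -26, 0], [0, 33, -26, 0], [0, 33, -26, 0], [0, 33, -26, 0], [0, 0, 0, 0.149], [0, 0, 0, 0.149]]
  ]
}}

```text
t: 2.1
tcp_pos: [0.5667, -0.0386, 0.3005]
tool_rot: [0.499, 0.502, -0.499, 0.501]
force: [0.0, 0.3, -0.2]
finger_gap: 0.694
```

Emit:
{"api": "arm_command", "payload": {
  "series": [
    [[0, 0, 0, 0.149], [0, 0, 0, 0.149], [0, 0, 0, 0.149], [0, 0, 0, 0], [0, 0, 0, 0]]
  ]
}}

```text
t: 2.6
tcp_pos: [0.5662, -0.0403, 0.301]
tool_rot: [-0.596, -0.38, 0.597, -0.38]
force: [0.1, 0.4, -0.1]
finger_gap: 0.705
```

```bash
python3 - <<'E'
from h import *
s=status.sense();print(s["t"],s["tcp_pos"],s["q"],s["force"]);print(R.from_quat(s["tool_rot"]).as_matrix().round(3)); print(go((.576,-.0415,.22)))
E
```

```text
2.6 [ 0.56620196 -0.04026878  0.30097599] [-2.67822723e-01  3.75482638e-01  1.49179170e+00  7.80260963e-06
  1.27511140e+00  1.73911848e+00] [ 0.0790557   0.39144036 -0.12876   ]
[[-0.001  0.906 -0.422]
 [ 0.    -0.422 -0.906]
 [-1.    -0.001  0.   ]]
[81.   9.5 -3. ]
```

Emit:
{"api": "arm_command", "payload": {
  "series": [
    [[26, 3, -1, 0], [26, 3, -1, 0], [26, 3, -1, 0], [0, 0, 0, 0], [0, 0, 0, 0]]
  ]
}}

```text
t: 3.1
tcp_pos: [0.5758, -0.0415, 0.2233]
tool_rot: [-0.596, -0.38, 0.597, -0.379]
force: [0.8, 0.3, 0.9]
finger_gap: 0.701
```

```bash
python3 - <<'E'
from h import *
im=cv2.cvtColor(snapshot("scene"),cv2.COLOR_RGB2BGR)[120:260,220:400]
cv2.imwrite("pics/c3.png",cv2.resize(im,None,fx=4.2,fy=4.2,interpolation=cv2.INTER_CUBIC))
s=status.sense();print(s["tcp_pos"],pix("scene",s["tcp_pos"]),go((.576,-.0415,.178)))
E
```

```text
[ 0.57647886 -0.04161051  0.22424462] [303.35077701 176.22809567] [46.2 -0.5  0.1]
```

View pics/c3.png

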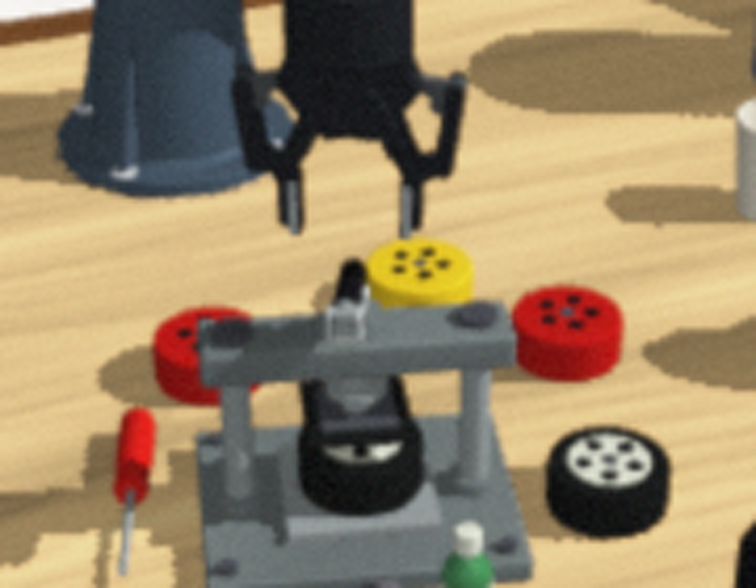

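The fingers straddle the handle: their tips are at (295,232) and (408,235), midpoint about (351,233), and the handle end is at (353,265) below it. I'll go down and grip.

Emit:
{"api": "arm_command", "payload": {
  "series": [
    [[16, 0, 0, 0], [16, 0, 0, 0], [14, 0, 0, 0], [0, 0, 0, 0]]
  ]
}}

```text
t: 3.55
tcp_pos: [0.5755, -0.0414, 0.1773]
tool_rot: [-0.597, -0.379, 0.597, -0.379]
force: [-0.1, -0.3, -0.3]
finger_gap: 0.702
```

Emit:
{"api": "arm_command", "payload": {
  "series": [
    [[0, 0, 0, 0], [0, 0, 0, 0], [0, 0, 0, 0], [0, 0, 0, 0], [0, 0, 0, 0], [0, 0, 0, 0], [0, 0, 0, 0], [0, 0, 0, 0]]
  ],
  "jaw": 0,
  "force": 25
}}

```text
t: 4.35
tcp_pos: [0.5765, -0.0419, 0.1778]
tool_rot: [0.597, 0.378, -0.597, 0.38]
force: [0.3, -2.9, 4.3]
finger_gap: 0.2
```

Emit:
{"api": "arm_command", "payload": {
  "series": [
    [[-6.9, 0.6, 0, 0], [-6.7, 1.8, 0, 0], [-6.3, 3, 0, 0], [-5.7, 4, 0, 0], [0, 0, 0, 0]]
  ]
}}

```text
t: 4.85
tcp_pos: [0.5829, -0.0452, 0.2027]
tool_rot: [-0.596, -0.38, 0.598, -0.378]
force: [-3.0, -1.3, -3.1]
finger_gap: 0.2
```

Emit:
{"api": "arm_command", "payload": {
  "series": [
    [[-4.9, 4.9, 0, 0], [-4, 5.7, 0, 0], [-3, 6.3, 0, 0], [-1.8, 6.8, 0, 0], [-0.6, 7, 0, 0], [0, 0, 0, 0]]
  ]
}}

```text
t: 5.45
tcp_pos: [0.6109, -0.0586, 0.2179]
tool_rot: [-0.595, -0.38, 0.598, -0.379]
force: [-6.0, -2.6, -0.9]
finger_gap: 0.196
```

```bash
python3 - <<'E'
from h import *
im=cv2.cvtColor(snapshot("scene"),cv2.COLOR_RGB2BGR)[100:240,220:400]
cv2.imwrite("pics/c4.png",cv2.resize(im,None,fx=4.2,fy=4.2,interpolation=cv2.INTER_CUBIC))
s=status.sense();print(s["tcp_pos"],s["force"],s["ft_torque"])
E
```

```text
[ 0.6108381  -0.05854977  0.2178949 ] [-5.99738887 -1.73939346 -0.7276033 ] [-0.26328133  1.05686813  0.0280219 ]
```

View pics/c4.png

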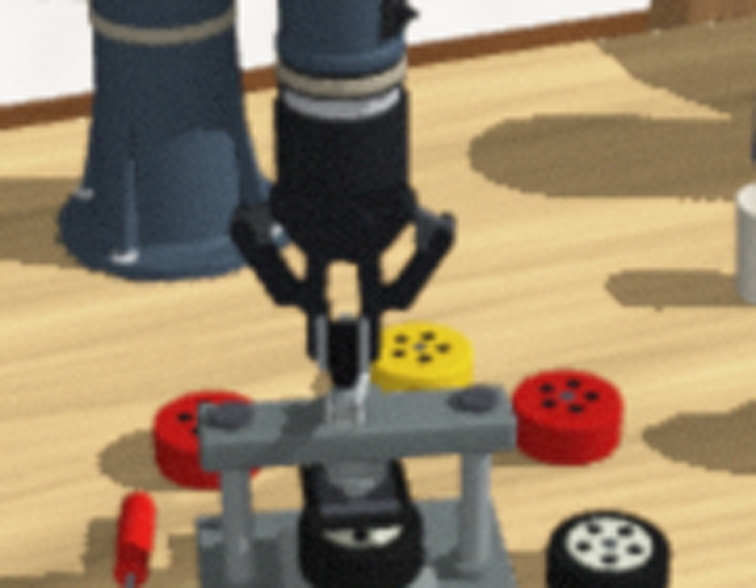

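Emit:
{"api": "arm_command", "payload": {
  "series": [
    [[0, 2, 0, 0], [0, 0, 0, 0], [0, 0, 0, 0]]
  ]
}}

```text
t: 5.8
tcp_pos: [0.6116, -0.0589, 0.2179]
tool_rot: [-0.595, -0.381, 0.598, -0.378]
force: [-8.0, -1.2, 0.1]
finger_gap: 0.196
```

```bash
python3 - <<'E'
from h import *
im=cv2.cvtColor(snapshot("top"),cv2.COLOR_RGB2BGR)[125:215,260:380]
s=status.sense();print(s["tcp_pos"],s["force"],s["ft_torque"],s["q"])
E
```

```text
[ 0.61156929 -0.0588589   0.21789018] [-8.34202985 -1.53124836 -0.02893997] [-0.10423726  1.43105747  0.0610745 ] [-2.77165988e-01  5.30370712e-01  1.46988765e+00 -9.91897712e-04
  1.14715841e+00  1.73201350e+00]
```

```bash
cat >> h.py <<'E'
def inc(a,b,n,r=56):
    p=np.linspace(a,b,n+1); return [[0,round(float(y),1),round(float(z),1),0] for y,z in zip(np.diff(r*np.cos(p)),np.diff(r*np.sin(p)))]
def crank(A=(.5618,-.0356)):
    s=status.sense(); d=s["tcp_pos"][:2]-A; ph=np.arctan2(d[1],d[0]); psi=(-.4378-ph)%(2*np.pi)
    t=np.array([np.sin(ph),-np.cos(ph)]); F=s["force"][:2]
    print("t %.2f r %.1f psi %.3f  resist %.2f radial %.2f z %.1f gap %.3f"%(s["t"],1e3*np.hypot(*d),psi,-F@t,F@d/np.hypot(*d),s["force"][2],s["finger_gap"]),s["tcp_pos"].round(4))
E
python3 -c "
from h import *
print(inc(0,1.5,10));print(inc(1.5,2.1,6));crank()"
```

```text
[[0, -0.6, 8.4, 0], [0, -1.9, 8.2, 0], [0, -3.1, 7.8, 0], [0, -4.2, 7.3, 0], [0, -5.2, 6.6, 0], [0, -6.2, 5.7, 0], [0, -6.9, 4.7, 0], [0, -7.6, 3.6, 0], [0, -8.0, 2.4, 0], [0, -8.3, 1.2, 0]]
[[0, -5.6, 0.1, 0], [0, -5.6, -0.4, 0], [0, -5.5, -1.0, 0], [0, -5.4, -1.5, 0], [0, -5.2, -2.1, 0], [0, -5.0, -2.6, 0]]
t 5.85 r 54.9 psi 6.283  resist -4.92 radial -6.91 z -0.0 gap 0.196 [ 0.6116 -0.0589  0.2179]
```

Emit:
{"api": "arm_command", "payload": {
  "series": [
    [[0, -1.6, 8.4, 0], [0, -2.4, 8.2, 0], [0, -3.1, 7.8, 0], [0, -4.2, 7.3, 0], [0, -5.2, 6.6, 0]]
  ],
  "force": 50
}}

```text
t: 6.35
tcp_pos: [0.5887, -0.0865, 0.2191]
tool_rot: [0.601, 0.376, -0.593, 0.382]
force: [9.0, 0.8, -7.0]
finger_gap: 0.185
```

```bash
python3 -c "
from h import *
crank()"
```

```text
t 6.35 r 57.6 psi 0.646  resist 8.29 radial 3.49 z -7.0 gap 0.185 [ 0.5887 -0.0865  0.2191]
```

Emit:
{"api": "arm_command", "payload": {
  "series": [
    [[0, -6.2, 5.7, 0], [0, -6.9, 4.7, 0], [0, -7.6, 3.6, 0]]
  ]
}}

```text
t: 6.65
tcp_pos: [0.5636, -0.0925, 0.2193]
tool_rot: [0.6, 0.375, -0.594, 0.383]
force: [7.0, -1.7, -5.2]
finger_gap: 0.168
```

```bash
python3 -c "
from h import *
crank()"
```

```text
t 6.65 r 56.9 psi 1.101  resist 6.98 radial 1.92 z -5.2 gap 0.168 [ 0.5636 -0.0925  0.2193]
```

Emit:
{"api": "arm_command", "payload": {
  "series": [
    [[0, -8, 2.4, 0], [0, -8.3, 1.2, 0], [0, -5.6, 0.1, 0]]
  ]
}}

```text
t: 6.95
tcp_pos: [0.5418, -0.085, 0.2191]
tool_rot: [0.601, 0.376, -0.593, 0.381]
force: [8.8, 2.1, -8.1]
finger_gap: 0.162
```

```bash
python3 -c "
from h import *
crank()
im=cv2.cvtColor(snapshot('scene'),cv2.COLOR_RGB2BGR)[100:240,220:400]
cv2.imwrite('pics/c5.png',cv2.resize(im,None,fx=4.2,fy=4.2,interpolation=cv2.INTER_CUBIC))
crank()"
```

```text
t 6.95 r 53.3 psi 1.517  resist 7.37 radial -5.27 z -8.1 gap 0.162 [ 0.5418 -0.085   0.2191]
t 7.00 r 53.0 psi 1.539  resist 4.14 radial -4.81 z -5.0 gap 0.163 [ 0.5409 -0.0843  0.219 ]
```

View pics/c5.png

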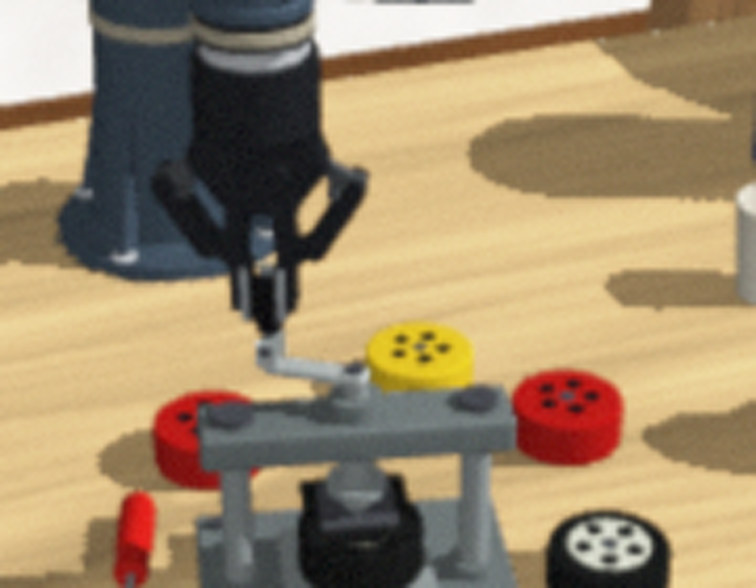

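The handle is upright and the crank has turned. The clevis is at crop (267,350) and the hub at (353,372). The shrinking gap suggests the sleeve is slipping in the pads, so I'll check where the pin is.

```bash
python3 - <<'E'
from h import *
A=np.array([.5618,-.0356])
o=lambda x,y:(220+x/4.2-.4,100+y/4.2-.4)
h=at("scene",o(266,349),.192);c=at("scene",o(353,372),.182)
print("pin",h,"hub",c,np.linalg.norm((h-c)[:2]))
for X in (A,c[:2]):
    d=h[:2]-X;print(np.hypot(*d),-.4378-np.arctan2(d[1],d[0]))
s=status.sense();m=R.from_quat(s["tool_rot"]).as_matrix();print(m.round(3))
print("pin rel tcp in tool:",m.T@(h-s["tcp_pos"])*1000, "tcp px in crop",(pix("scene",s["tcp_pos"])-[220,100])*4.2)
im=cv2.cvtColor(snapshot("top"),cv2.COLOR_RGB2BGR)[150:210,290:370]
cv2.imwrite("pics/c6.png",cv2.resize(im,None,fx=9,fy=9,interpolation=cv2.INTER_CUBIC))
E
```

```text
pin [ 0.53717669 -0.08458211  0.192     ] hub [ 0.56695786 -0.0377983   0.182     ] 0.05545847974873996
0.05482294134328915 1.598801605081092
0.05545847974873996 1.6998723898283579
[[ 0.012  0.905 -0.426]
 [ 0.001 -0.426 -0.905]
 [-1.     0.01  -0.005]]
pin rel tcp in tool: [26.97869359 -3.48235821  1.9663657 ] tcp px in crop [265.12264856 312.57723399]
```

View pics/c6.png

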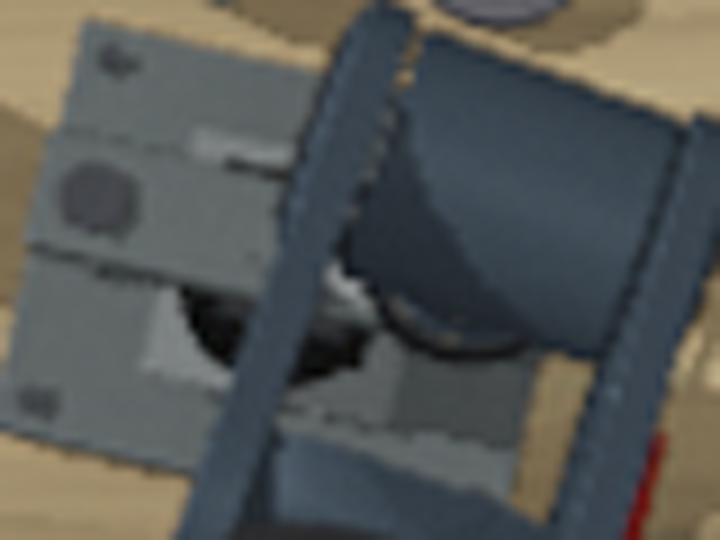

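Seen from the scene camera, the pin sits 3–4 mm from the TCP axis and 55 mm from the hub, at a crank angle of about 1.6 rad. The top view is hidden by the arm. The grip is holding, so I'll keep winding.

```bash
python3 -c "
from h import *
print(inc(1.6,6.0,44,55.5))"
```

```text
[[0, -5.5, -0.4, 0], [0, -5.5, -1.0, 0], [0, -5.3, -1.5, 0], [0, -5.2, -2.1, 0], [0, -4.9, -2.6, 0], [0, -4.6, -3.0, 0], [0, -4.3, -3.5, 0], [0, -3.9, -3.9, 0], [0, -3.5, -4.3, 0], [0, -3.1, -4.6, 0], [0, -2.6, -4.9, 0], [0, -2.1, -5.1, 0], [0, -1.6, -5.3, 0], [0, -1.1, -5.4, 0], [0, -0.5, -5.5, 0], [0, 0.0, -5.5, 0], [0, 0.6, -5.5, 0], [0, 1.1, -5.4, 0], [0, 1.7, -5.3, 0], [0, 2.2, -5.1, 0], [0, 2.7, -4.8, 0], [0, 3.2, -4.6, 0], [0, 3.6, -4.2, 0], [0, 4.0, -3.8, 0], [0, 4.4, -3.4, 0], [0, 4.7, -3.0, 0], [0, 5.0, -2.5, 0], [0, 5.2, -2.0, 0], [0, 5.4, -1.4, 0], [0, 5.5, -0.9, 0], [0, 5.5, -0.3, 0], [0, 5.5, 0.2, 0], [0, 5.5, 0.8, 0], [0, 5.4, 1.3, 0], [0, 5.2, 1.8, 0], [0, 5.0, 2.4, 0], [0, 4.8, 2.8, 0], [0, 4.5, 3.3, 0], [0, 4.1, 3.7, 0], [0, 3.7, 4.1, 0], [0, 3.3, 4.5, 0], [0, 2.8, 4.8, 0], [0, 2.3, 5.0, 0], [0, 1.8, 5.2, 0]]
```

Emit:
{"api": "arm_command", "payload": {
  "series": [
    [[0, -5.6, -0.4, 0], [0, -5.5, -1, 0], [0, -5.4, -1.5, 0]]
  ]
}}

```text
t: 7.35
tcp_pos: [0.5309, -0.0751, 0.2193]
tool_rot: [0.603, 0.375, -0.592, 0.382]
force: [12.9, 3.5, -11.2]
finger_gap: 0.163
```

```bash
python3 -c "
from h import *
crank()"
```

```text
t 7.35 r 50.2 psi 1.797  resist 8.06 radial -10.70 z -11.2 gap 0.163 [ 0.5309 -0.0751  0.2193]
```

Emit:
{"api": "arm_command", "payload": {
  "series": [
    [[0, -5.2, -2.1, 0], [0, -5, -2.6, 0]]
  ]
}}

```text
t: 7.55
tcp_pos: [0.5252, -0.0669, 0.2194]
tool_rot: [0.604, 0.374, -0.591, 0.383]
force: [16.3, 2.0, -13.2]
finger_gap: 0.163
```

```bash
python3 -c "
from h import *
crank()"
```

```text
t 7.55 r 48.2 psi 1.996  resist 9.11 radial -13.67 z -13.2 gap 0.163 [ 0.5252 -0.0669  0.2194]
```

```bash
python3 - <<'E'
from h import *
im=cv2.cvtColor(snapshot("scene"),cv2.COLOR_RGB2BGR)[140:210,255:335]
cv2.imwrite("pics/c7.png",cv2.resize(im,None,fx=8.5,fy=8.5,interpolation=cv2.INTER_CUBIC))
crank();s=status.sense();print(s["ft_torque"],s["force"],(pix("scene",s["tcp_pos"])-[255,140])*8.5);print(R.from_quat(s["tool_rot"]).as_matrix().round(3))
A=np.array([.5618,-.0356])
for psi in (1.9,2.0,2.1,2.2):
    a=-.4378-psi;P=[*(A+.055*np.array([np.cos(a),np.sin(a)])),.192];Q=P[:2]+[.246]
    print(psi,(pix("scene",P)-[255,140])*8.5,(pix("scene",Q)-[255,140])*8.5)
E
```

```text
t 7.60 r 48.0 psi 2.020  resist 6.85 radial -13.77 z -11.4 gap 0.161 [ 0.5246 -0.0659  0.2193]
[ 0.62744461 -2.29915767 -0.14014512] [ 15.0015338    3.39793989 -11.43004351] [279.53306199 256.21798663]
[[ 0.022  0.904 -0.427]
 [ 0.    -0.427 -0.904]
 [-1.     0.02  -0.01 ]]
1.9 [252.63946297 336.23767887] [247.00235299 183.90178251]
2.0 [261.07523414 328.10639654] [255.65418779 176.08194332]
2.1 [270.95755808 320.45790356] [265.78403772 168.72849013]
2.2 [282.18032521 313.35978215] [277.28300394 161.9061798 ]
```

View pics/c7.png

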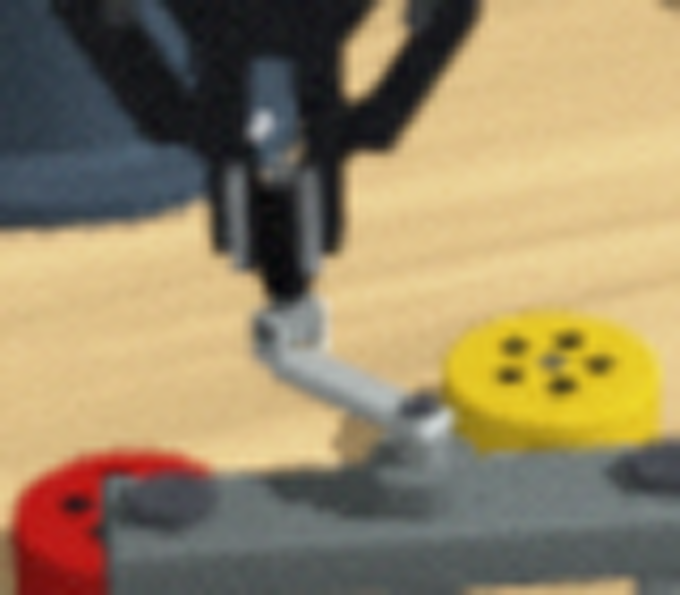

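The handle still stands nearly vertical, from crop (285,290) to (278,180). The clevis is around (290,325) and the hub screw at (420,405). My axis estimate looks a few mm off, so I'll recompute it from these.

```bash
python3 - <<'E'
from h import *
o=lambda x,y:(255+x/8.5-.45,140+y/8.5-.45)
for z in (.18,.184): print("hub",at("scene",o(420,403),z))
print("pin",at("scene",o(289,325),.192), "handle low",at("scene",o(285,290),.202))
from scipy.optimize import least_squares
P=np.array([[.6116,-.0589],[.5887,-.0865],[.5636,-.0925],[.5418,-.085],[.5309,-.0751],[.5246,-.0659]])
r=least_squares(lambda c:np.hypot(*(P-c[:2]).T)-c[2],[.562,-.036,.055]);print(r.x,r.fun)
r=least_squares(lambda c:np.hypot(*(P-c).T)-.055,[.562,-.036]);print(r.x,r.fun)
E
```

```text
hub [ 0.55856952 -0.03387632  0.18      ]
hub [ 0.56465138 -0.03605855  0.184     ]
pin [ 0.5185324  -0.06280672  0.192     ] handle low [ 0.51382112 -0.06225227  0.202     ]
[ 0.56677554 -0.04558164  0.04669109] [ 7.01250748e-05 -2.69173614e-04  3.34611994e-04 -2.64919103e-05
 -2.32636230e-04  1.23564686e-04]
[ 0.56634642 -0.03487058] [-0.00376232  0.00126082  0.00269483  0.00081654 -0.00138233 -0.00298473]
```

Gripping without turning the tool gives contaminated radial forces. I'll release, check the handle, and then wind with the fingers as an open cage that turns with the crank, so the pad pushes purely tangentially on the free-spinning sleeve.

Emit:
{"api": "arm_command", "payload": {
  "series": [
    [[0, 0, 0, 0], [0, 0, 0, 0], [0, 0, 0, 0], [0, 0, 0, 0], [-20, 0, 0, 0], [-35, 0, 0, 0], [-35, 0, 0, -0.14], [0, 0, 0, -0.14], [0, 0, 0, -0.14], [0, 0, 0, -0.14]]
  ],
  "jaw": 60,
  "force": 30
}}

```text
t: 8.6
tcp_pos: [0.5157, -0.0668, 0.308]
tool_rot: [0.468, 0.53, -0.467, 0.531]
force: [0.1, -0.1, -0.3]
finger_gap: 0.598
```

Emit:
{"api": "arm_command", "payload": {
  "series": [
    [[0, 0, 0, -0.149], [0, 0, 0, -0.149], [0, 0, 0, -0.149], [0, 0, 0, -0.149], [0, 0, 0, -0.149], [0, 0, 0, -0.149], [0, 0, 0, -0.149], [0, 0, 0, -0.149], [0, 0, 0, -0.149], [0, 0, 0, -0.149]]
  ]
}}

```text
t: 9.6
tcp_pos: [0.5156, -0.0667, 0.3074]
tool_rot: [-0.016, 0.707, 0.016, 0.707]
force: [-0.2, 0.1, -0.1]
finger_gap: 0.599
```

Emit:
{"api": "arm_command", "payload": {
  "series": [
    [[0, 0, 0, -0.149], [0, 0, 0, -0.149], [0, 0, 0, -0.149], [0, 0, 0, -0.149], [0, 0, 0, -0.149], [0, 0, 0, -0.149], [0, 0, 0, -0.149], [0, 0, 0, -0.149], [0, 0, 0, -0.149], [0, 0, 0, -0.149]]
  ]
}}

```text
t: 10.6
tcp_pos: [0.5156, -0.0668, 0.3074]
tool_rot: [-0.491, 0.509, 0.491, 0.509]
force: [0.1, 0.6, -0.0]
finger_gap: 0.6
```

```bash
python3 - <<'E'
from h import *
s=status.sense();print(s["t"],s["tcp_pos"],s["q"],s["force"]);print(R.from_quat(s["tool_rot"]).as_matrix().round(3))
E
```

```text
10.6 [ 0.51557599 -0.06675916  0.30740415] [-3.44023223e-01  2.97556729e-01  1.59542364e+00  1.58638766e-04
  1.24836812e+00 -1.87990171e+00] [ 0.12490951  0.5774714  -0.03870197]
[[ 0.    -0.999  0.035]
 [ 0.     0.035  0.999]
 [-1.    -0.     0.   ]]
```

Emit:
{"api": "arm_command", "payload": {
  "series": [
    [[0, 0, 45, 0], [0, 0, 45, 0], [0, 0, 45, 0], [0, 0, 45, 0], [0, 0, 0, 0]]
  ]
}}

```text
t: 11.1
tcp_pos: [0.5225, 0.118, 0.3075]
tool_rot: [-0.491, 0.508, 0.492, 0.509]
force: [-0.4, -0.8, -0.3]
finger_gap: 0.597
```

```bash
python3 - <<'E'
from h import *
a=cv2.cvtColor(snapshot("scene"),cv2.COLOR_RGB2BGR)[150:215,255:335]
b=cv2.cvtColor(snapshot("top"),cv2.COLOR_RGB2BGR)[150:215,290:370]
cv2.imwrite("pics/c8.png",np.hstack([cv2.resize(i,(400,325),interpolation=cv2.INTER_CUBIC) for i in (a,b)]))
E
```

```text
(no output)
```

View pics/c8.png

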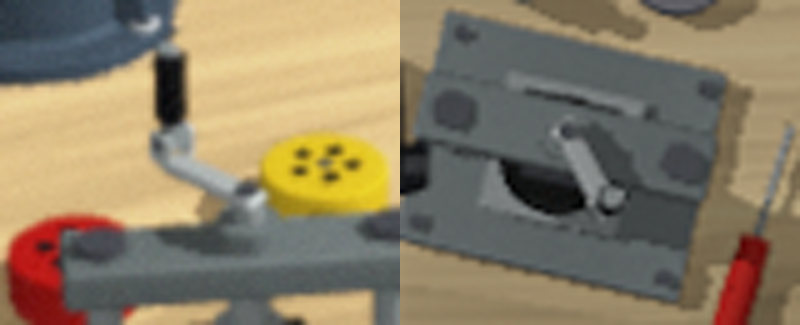

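Both views are clear now. On the left, the handle is upright, with its top at (168,48), its pin at about (171,140) and the hub at (249,190). On the right (top view), the handle top is at (612,192) and the hub at (566,130).

```bash
python3 - <<'E'
from h import *
S=lambda x,y:(255+x/5-.4,150+y/5-.4);T=lambda x,y:(290+(x-400)/5-.4,150+y/5-.4)
o1,d1=ray("scene",S(168,48));o2,d2=ray("top",T(612,192))
k=np.linalg.lstsq(np.c_[d1,-d2],o2-o1,rcond=None)[0];p,q=o1+d1*k[0],o2+d2*k[1];print("end",p,q)
E1=at("top",T(612,192),.246);E2=at("scene",S(169,48),.246);H=at("top",T(566,130),.182);H2=at("scene",S(249,190),.182)
print(E1,E2,"pin",at("scene",S(171,140),.192),"hub",H,H2)
E_=(E1+E2)/2
for A in ([.5618,-.0356],H[:2],H2[:2],(H+H2)[:2]/2):
    d=E_[:2]-A;print(A,np.hypot(*d),-.4378-np.arctan2(d[1],d[0]))
E
```

```text
end [ 0.51720151 -0.06172006  0.2472771 ] [ 0.51783797 -0.05979044  0.24723995]
[ 0.51793776 -0.05984723  0.246     ] [ 0.51514397 -0.06051721  0.246     ] pin [ 0.51785281 -0.0618761   0.192     ] hub [ 0.5639815  -0.03359493  0.182     ] [ 0.5650025  -0.03498667  0.182     ]
[0.5618, -0.0356] 0.05150412369259155 2.206228431513287
[ 0.5639815  -0.03359493] 0.05438288614852131 2.1929747641286275
[ 0.5650025  -0.03498667] 0.05462001192327995 2.224346407713305
[ 0.564492  -0.0342908] 0.05449474430044831 2.2086947117817965
```

Emit:
{"api": "arm_command", "payload": {
  "series": [
    [[0, 0, 0, -0.135], [0, 0, 0, -0.135], [0, 0, 0, -0.135], [0, 0, 0, -0.135], [0, 0, 0, 0]]
  ],
  "jaw": 40
}}

```text
t: 11.7
tcp_pos: [0.5232, 0.1115, 0.3073]
tool_rot: [0.608, -0.362, -0.607, -0.362]
force: [-0.1, -0.2, -0.2]
finger_gap: 0.399
```

```bash
sed -i 's/A=(.5618,-.0356)/A=(.5645,-.0345)/; s/-.4378-ph/-.470-ph/' h.py; python3 - <<'E'
from h import *
s=status.sense();print(s["tcp_pos"],s["q"],go((.517,-.0607,.285)));print(R.from_quat(s["tool_rot"]).as_matrix().round(3))
E
```

```text
[0.52319821 0.11146364 0.30728459] [ 1.12515943e-03  3.20388345e-01  1.56082570e+00 -4.42833019e-04
  1.26032847e+00 -2.06610066e+00] [  22.4   87.5 -148.4]
[[ 0.    -0.879 -0.476]
 [-0.    -0.476  0.879]
 [-1.     0.    -0.   ]]
```

Emit:
{"api": "arm_command", "payload": {
  "series": [
    [[0, 21.9, -37.1, 0], [0, 21.9, -37.1, 0], [0, 21.9, -37.1, 0], [0, 21.8, -37.1, 0], [0, 0, 0, 0], [22, 0, 0, 0], [0, 0, 0, 0]]
  ]
}}

```text
t: 12.4
tcp_pos: [0.5153, -0.0593, 0.2831]
tool_rot: [-0.605, 0.363, 0.609, 0.362]
force: [-1.2, -0.4, -0.1]
finger_gap: 0.405
```

```bash
python3 - <<'E'
from h import *
print(go((.517,-.0607,.210)),status.sense()["q"])
im=cv2.cvtColor(snapshot("scene"),cv2.COLOR_RGB2BGR)[130:210,245:345]
cv2.imwrite("pics/c9.png",cv2.resize(im,None,fx=6,fy=6,interpolation=cv2.INTER_CUBIC))
E
```

```text
[73.1 -1.1 -2.4] [-3.30334876e-01  3.24172946e-01  1.62812620e+00  1.29066035e-04
  1.19504549e+00 -2.39602872e+00]
```

View pics/c9.png

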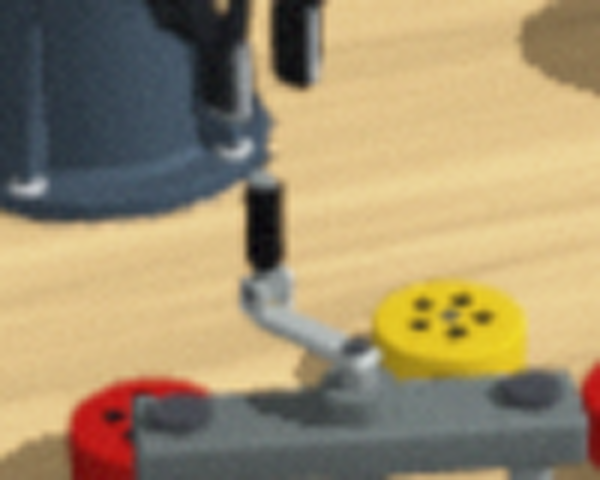

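The fingertips at (232,118) and (296,84) are centred over the handle top at (265,180). I'll go down and narrow the cage.

Emit:
{"api": "arm_command", "payload": {
  "series": [
    [[24, 0, -1, 0], [24, 0, -1, 0], [25, 0, 0, 0], [0, 0, 0, 0], [0, 0, 0, 0]]
  ]
}}

```text
t: 12.95
tcp_pos: [0.5187, -0.0605, 0.2129]
tool_rot: [0.608, -0.361, -0.608, -0.361]
force: [-0.5, 0.3, 0.5]
finger_gap: 0.4
```

Emit:
{"api": "arm_command", "payload": {
  "series": [
    [[0, 0, 0, 0], [0, 0, 0, 0]]
  ],
  "jaw": 30
}}

```text
t: 13.15
tcp_pos: [0.5193, -0.0609, 0.2138]
tool_rot: [0.609, -0.361, -0.607, -0.361]
force: [1.2, 0.2, 0.4]
finger_gap: 0.302
```

```bash
python3 -c "
from h import *
crank()"
```

```text
t 13.15 r 52.4 psi 2.143  resist 0.42 radial -1.17 z 0.4 gap 0.302 [ 0.5193 -0.0609  0.2138]
```

Emit:
{"api": "arm_command", "payload": {
  "series": [
    [[0, 2, 4, 0], [0, -0.2, 4.4, 0.08], [0, -0.2, 4.4, 0.08]]
  ]
}}

```text
t: 13.45
tcp_pos: [0.5125, -0.052, 0.2132]
tool_rot: [0.579, -0.41, -0.574, -0.409]
force: [1.8, -7.1, -2.7]
finger_gap: 0.299
```

```bash
python3 -c "
from h import *
crank()"
```

```text
t 13.45 r 54.9 psi 2.347  resist 7.34 radial 0.52 z -2.7 gap 0.299 [ 0.5125 -0.052   0.2132]
```

Emit:
{"api": "arm_command", "payload": {
  "series": [
    [[0, -0.2, 4.4, 0.08]]
  ]
}}

```text
t: 13.55
tcp_pos: [0.5112, -0.0479, 0.2131]
tool_rot: [0.562, -0.432, -0.558, -0.431]
force: [2.0, -5.9, -2.1]
finger_gap: 0.3
```

```bash
python3 -c "
from h import *
crank()"
```

```text
t 13.55 r 55.0 psi 2.426  resist 6.19 radial -0.47 z -2.1 gap 0.300 [ 0.5112 -0.0479  0.2131]
```

Emit:
{"api": "arm_command", "payload": {
  "series": [
    [[0, -0.2, 4.4, 0.08]]
  ]
}}

```text
t: 13.65
tcp_pos: [0.5102, -0.0436, 0.2131]
tool_rot: [0.544, -0.454, -0.54, -0.454]
force: [1.7, -6.2, -2.4]
finger_gap: 0.297
```

```bash
python3 -c "
from h import *
crank()"
```

```text
t 13.65 r 55.1 psi 2.506  resist 6.44 radial -0.63 z -2.4 gap 0.297 [ 0.5102 -0.0436  0.2131]
```

The readings are clean: free turning takes 6.2–6.4 N with almost no radial force. I'll go on in small bites.

Emit:
{"api": "arm_command", "payload": {
  "series": [
    [[0, -0.2, 4.4, 0.08], [0, -0.2, 4.4, 0.08], [0, -0.2, 4.4, 0.08]]
  ]
}}

```text
t: 13.95
tcp_pos: [0.5088, -0.0304, 0.2131]
tool_rot: [-0.486, 0.516, 0.482, 0.515]
force: [-0.4, -6.8, -0.4]
finger_gap: 0.302
```

Emit:
{"api": "arm_command", "payload": {
  "series": [
    [[0, -0.2, 4.4, 0.08], [0, -0.2, 4.4, 0.08], [0, -0.2, 4.4, 0.08]]
  ]
}}

```text
t: 14.25
tcp_pos: [0.5105, -0.0173, 0.213]
tool_rot: [-0.42, 0.571, 0.417, 0.569]
force: [-1.1, -5.1, 0.6]
finger_gap: 0.298
```

```bash
python3 -c "
from h import *
crank()"
```

```text
t 14.25 r 56.7 psi 2.981  resist 5.17 radial -0.51 z 0.6 gap 0.298 [ 0.5105 -0.0173  0.213 ]
```

Emit:
{"api": "arm_command", "payload": {
  "series": [
    [[0, -0.8, 4.4, 0.08], [0, -0.8, 4.4, 0.08], [0, -0.2, 4.4, 0.08]]
  ]
}}

```text
t: 14.55
tcp_pos: [0.5162, -0.0055, 0.213]
tool_rot: [-0.349, 0.617, 0.347, 0.615]
force: [-3.1, -6.4, 2.1]
finger_gap: 0.302
```

Emit:
{"api": "arm_command", "payload": {
  "series": [
    [[0, -0.2, 4.4, 0.08], [0, -0.2, 4.4, 0.08], [0, -0.2, 4.4, 0.08]]
  ]
}}

```text
t: 14.85
tcp_pos: [0.523, 0.0047, 0.2129]
tool_rot: [-0.272, 0.655, 0.271, 0.651]
force: [-5.7, -5.7, 4.7]
finger_gap: 0.298
```

```bash
python3 -c "
from h import *
crank()"
```

```text
t 14.85 r 57.1 psi 3.428  resist 8.08 radial 0.19 z 4.7 gap 0.298 [0.523  0.0047 0.2129]
```

Emit:
{"api": "arm_command", "payload": {
  "series": [
    [[0, -0.8, 4.4, 0.08]]
  ]
}}

```text
t: 14.95
tcp_pos: [0.5258, 0.0074, 0.2129]
tool_rot: [-0.246, 0.666, 0.245, 0.661]
force: [-7.8, -6.8, 6.3]
finger_gap: 0.305
```

```bash
python3 -c "
from h import *
crank()"
```

```text
t 14.95 r 57.0 psi 3.498  resist 10.35 radial 0.32 z 6.3 gap 0.305 [0.5258 0.0074 0.2129]
```

Emit:
{"api": "arm_command", "payload": {
  "series": [
    [[0, -0.8, 4.4, 0.08]]
  ]
}}

```text
t: 15.05
tcp_pos: [0.529, 0.0098, 0.2128]
tool_rot: [-0.219, 0.676, 0.218, 0.669]
force: [-9.2, -5.4, 6.9]
finger_gap: 0.3
```

```bash
python3 -c "
from h import *
crank()"
```

```text
t 15.05 r 56.7 psi 3.567  resist 10.57 radial 1.52 z 6.9 gap 0.300 [0.529  0.0098 0.2128]
```

The resistance has risen from about 6.3 N to 10.5 N. A line of the known slope through the readings puts contact near 3.12 rad and the squeeze at about 34 N. I'll stop winding, ease the pad off and check the settled state.

Emit:
{"api": "arm_command", "payload": {
  "series": [
    [[0, 0, 0, 0]]
  ]
}}

```text
t: 15.15
tcp_pos: [0.5298, 0.0102, 0.2128]
tool_rot: [-0.219, 0.675, 0.219, 0.67]
force: [-6.6, -4.5, 5.7]
finger_gap: 0.301
```

```bash
python3 -c "
from h import *
crank()"
```

```text
t 15.15 r 56.6 psi 3.582  resist 7.98 radial 0.45 z 5.7 gap 0.301 [0.5298 0.0102 0.2128]
```

Emit:
{"api": "arm_command", "payload": {
  "series": [
    [[0, 0, 0, 0], [0, 0, 0, 0]]
  ]
}}

```text
t: 15.35
tcp_pos: [0.5298, 0.0102, 0.2129]
tool_rot: [-0.22, 0.675, 0.219, 0.67]
force: [-6.1, -5.2, 5.6]
finger_gap: 0.302
```

```bash
python3 -c "
from h import *
crank()"
```

```text
t 15.35 r 56.6 psi 3.581  resist 8.05 radial -0.35 z 5.6 gap 0.302 [0.5298 0.0102 0.2129]
```

Emit:
{"api": "arm_command", "payload": {
  "series": [
    [[0, 0, 0.8, 0]]
  ]
}}

```text
t: 15.45
tcp_pos: [0.5299, 0.0103, 0.2128]
tool_rot: [-0.22, 0.675, 0.219, 0.669]
force: [-9.2, -6.6, 6.4]
finger_gap: 0.301
```

```bash
python3 -c "
from h import *
crank()"
```

```text
t 15.45 r 56.6 psi 3.584  resist 11.31 radial 0.38 z 6.4 gap 0.301 [0.5299 0.0103 0.2128]
```

Emit:
{"api": "arm_command", "payload": {
  "series": [
    [[0, 0, 0.8, 0]]
  ]
}}

```text
t: 15.55
tcp_pos: [0.5301, 0.0106, 0.2128]
tool_rot: [-0.22, 0.675, 0.219, 0.669]
force: [-8.5, -6.6, 7.1]
finger_gap: 0.301
```

```bash
python3 -c "
from h import *
crank()"
```

```text
t 15.55 r 56.7 psi 3.591  resist 10.81 radial -0.09 z 7.1 gap 0.301 [0.5301 0.0106 0.2128]
```

The slow breakaway readings of 10.8–11.3 N agree with about 35 N. I'm backing the pad off, opening and lifting clear.

Emit:
{"api": "arm_command", "payload": {
  "series": [
    [[0, 0, -3, 0], [0, 0, -3, 0], [0, 0, -3, 0], [0, 0, 0, 0], [0, 0, 0, 0], [0, 0, 0, 0]]
  ],
  "jaw": 45
}}

```text
t: 16.15
tcp_pos: [0.5271, 0.007, 0.2122]
tool_rot: [-0.219, 0.672, 0.219, 0.672]
force: [-0.7, -0.5, -0.2]
finger_gap: 0.448
```

Emit:
{"api": "arm_command", "payload": {
  "series": [
    [[-20, 0, 0, 0], [-30, 0, 0, 0], [-35, 0, 0, 0], [-20, 0, 0, 0], [0, -45, 0, 0], [0, -45, 0, 0], [0, -45, 0, 0], [0, 0, 0, 0]]
  ]
}}

```text
t: 16.95
tcp_pos: [0.6096, -0.1071, 0.3166]
tool_rot: [-0.219, 0.672, 0.216, 0.673]
force: [-0.5, -0.5, 0.4]
finger_gap: 0.45
```

```bash
python3 - <<'E'
from h import *
s=status.sense();print(s["t"],s["tcp_pos"],s["force"])
a=cv2.cvtColor(snapshot("scene"),cv2.COLOR_RGB2BGR)[150:265,245:360]
b=cv2.cvtColor(snapshot("top"),cv2.COLOR_RGB2BGR)[125:240,260:375]
cv2.imwrite("pics/c10.png",np.hstack([cv2.resize(i,(400,400),interpolation=cv2.INTER_CUBIC) for i in (a,b)]))
E
```

```text
16.95 [ 0.60962534 -0.10709577  0.31659003] [-0.46571777 -0.49614361  0.44542381]
```

View pics/c10.png

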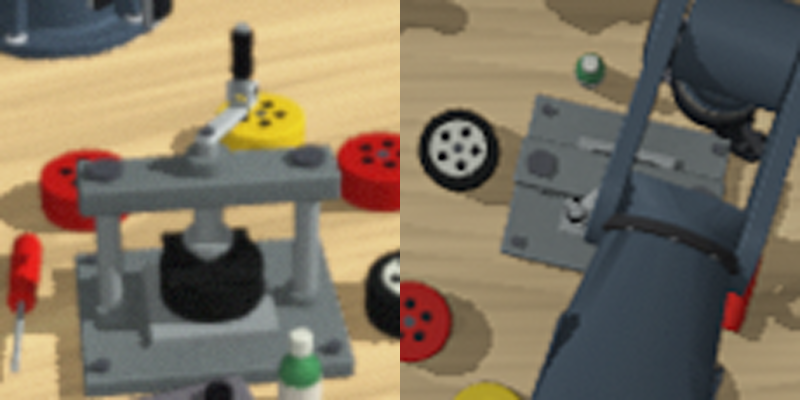

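The handle stands upright, from (240,28) to the clevis at (240,92) in the left half. The foot rests flat on the wheel, centred on the bed, the robot is clear, and the neighbouring objects in view haven't moved. I'll hand it in.

```bash
python3 -c "
from station import ticket,status
print(ticket.sign_off(), status.sense()['t'])"
```

```text
the job is handed in; nothing more can be done
the job is handed in; nothing more can be done
```

I handed the job in with the wheel clamped at an estimated 35 N and the handle upright. The sign-off gave no verdict, and I had no direct reading of the squeeze.

- **Unfolding:** I gripped the folded handle and swung it up to its stop. Two camera views put its end 247 mm above the bench, where upright is 246 mm.
- **Winding:** I turned the crank clockwise by about 3.6 rad from the start. For the first 2.2 rad or so I held the handle in a fixed-orientation grip. That produced side forces of up to about 14 N, and my first position for the crank's axis was about 3 mm off. I let go, measured again, and finished with the jaws open around the handle and turning with the crank.
- **Squeeze:** Free turning took 6.2–6.4 N, and the resistance rose to 10.5–11 N by the end. That gives about 37 N from the force and about 35 N from the crank angle past contact. Force readings varied by about 0.7 N, so the squeeze is uncertain by about 6–8 N, within the 15–50 N band.
- **Last look, before hand-in:** The handle was upright, the foot was flat on the wheel and the wheel looked centred on the bed. The robot was clear, with near-zero force and about 17 s used. The spare wheel, driver and glue had not visibly moved. The tape, cup and tin were out of frame or hidden by the arm, so I didn't recheck them.

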